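# Click the tray counter's thumbwheel round to its mark and zero it

### The arm

A 6-joint arm with a two-finger parallel gripper is mounted at the origin on the work surface. World frame = base frame: x ahead of the robot, y to its left, z up, the work surface at z = 0. Lengths are in mm, angles in rad, forces in N, time in s.
With the tool pointing down it reaches from about 300 to 950 mm from the base axis. Payload 3.1 kg.
Tool frame: the origin (TCP) lies on the centre line of the jaws, within the pads' length; the fingertips stand ahead of it and the grasp point (between the pads) lies 2 mm behind it (manip.nose_length is the x of the fingertips in the tool frame, in mm); x points along the fingers, y is the direction in which the jaws open and shut, and the axes are right-handed (so a half turn about x gives the same grasp; the last joint's range is limited). The gripper opens to 85 mm and grips with 20 to 120 N. Pads are 22 mm wide; open, the fingers measure 114 mm over their backs; the gripper's body (76 mm by 85 mm) begins 54 mm behind the grasp point. The pads swing forward as they close: fully open they stand 13 mm farther back than shut.
Start: joints at [-1.41, 0.308, 1.634, -0, 1.2, -0.07], TCP at [142.945, -608.44, 248.272] pointing down, gripper open.
Joint ranges: [-3.06, 3.06], [-0.79, 1.96], [0.05, 2.63], [-1.19, 4.34], [0.05, 2.64], [-2.94, 2.94]. Speed limits (rad/s): [2.79, 2.79, 3.14, 3.14, 3.14, 3.14].

### API

Orientations are given as a 3x3 rotation matrix whose columns are the frame's x, y, z axes.
In Python, from bench import sensors, imaging, manip gives the robot as it stands.
- The arm moves only by the shell command python3 -m pendant 'ROWS' [FORCE]. ROWS is JSON, a list of rows, each an object with "twist": the turn, a rotation vector about the tool's x, y, z scaled (see below), a list of three; "travel": the shift along the tool's x, y, z scaled (see below), a list of three; "claw": the closure, from -1 (fully open) to 1 (shut). A call has 1 to 12 rows; each row shifts and turns the commanded pose from where the row before left it, along the tool's axes as they then stand; what a row does not reach is not made up. The controller multiplies each number of a shift by 300 mm and each number of a turn by 60 degrees. A row lasts 1/8 s, in which the tool goes at most 62.5 mm and 10.7 degrees, less where a joint would pass 70% of its speed; a pose out of reach is approached as far as the arm can. A call with a number of a shift or a turn outside -1 to 1 is refused whole. A call with a gripper value outside its range is refused whole. The fingers move at their own pace and stop on an object; FORCE is the grip in N (left out, the last holds). Time passes only in rows, so rows that do not move let the fingers close. It gives the time, the measured TCP pose, the force and the opening at its end, in the units of the state.
- sensors.state(): the state, without advancing time (a new reading comes with each control period).
- imaging.grab_frame(name): name is "scene" or "top" or "wrist"; returns a dict with "frame" (384x512x3 uint8, red, green, blue), "fx", "fy", "cx", "cy" (pixels), "origin" and "orientation" of the camera in the world. Camera axes: x right, y up, looking along -z (the intrinsics and any distortion apply to the point x, -y, -z); pixel columns grow to the right and rows downward; lengths in mm; the calibration is good to about 2 mm. A picture is of the moment at which its call begins. There is no depth.
- manip.job_done(): hands the job in, once; it reports no verdict.
The state is a dict: "time": time; "joints": joint angles; "dq": joint speeds; "joint_efforts": joint torques, N m; "tool_pos": TCP position; "tcp_rot": TCP orientation; "wrist_force": force on the tool from outside, world axes, zero at the start; "moment": the same for the moment, N m; "width": finger opening in mm.
Only numpy, scipy, OpenCV 4.12 (cv2) and the standard library are available. Lean on these libraries where they do the work, as an engineer would, in place of code of your own. Each camera call takes 0.05 s, during which the arm holds its last target. There are 200 camera calls.

### The job

Set the tray counter for the next batch: with a fingertip, flick the top of its toothed thumbwheel forward (the top edge moves away from the robot's side, towards the far side of the counter), click by click, until the one broad flat tooth stands straight up in line with the marks on the cheeks, and do not click past it. Then press the round zeroing button on the counter's base right down and let it come up again. Work gently: touch only, do not grasp, lift or shift the counter, and leave the dishes, cup, jar, spoon and other things where they are.

Things in the scene. Friction and masses are not known exactly. Their poses are not given: they have to be found in the camera images.
- counter: Tray counter, loose but heavy (2.6 kg). Origin on the table under the wheel's middle; x forward (the way the wheel's top must move), y left, z up. Black base plate 130 x 185 x 8 mm (y -57 to +128). Two grey cheeks (y -38 to -20 and 20 to 38, 84 long in x, tops at 78 mm), each with a 3 mm steel mark on top at x = 0; the wheel stands out between them. Button block on the left (+y).
- counter_axle (a point): Centre of the white thumbwheel, on its axle, 60 mm above the table; axes as the counter's (axle along y). Hub 27 mm in radius, 30 wide; eight even teeth, tips 50 mm from the axle: at rest one stands straight up (tip at 110 mm), its neighbours' tips lie 13 mm lower, 34 mm before and behind. Seven are round pegs 9 mm thick, one is a flat paddle 34 mm wide along y, 7 thick.
- wheel (a joint): Wheel angle, rad: 0 = broad tooth straight up; grows as the top moves forward. A click is 0.785; a spring detent pulls the wheel to the nearest click. It starts 1, 2 or 3 clicks short (-0.785, -1.571, -2.356). 2 to 6 N at a tip turns it. A fingertip 9 mm below the top tip's height, swept forward from behind, pushes the top tooth on; past half a click the detent finishes once the finger is lifted.
- broad_tip (a point): Middle of the outer end of the wheel's broad flat tooth, 50 mm from the axle; moves with the wheel.
- zero (a joint): Travel of the zeroing button, m: 0 up, 0.006 fully down (about 6 N); springs back up.
- zero_top (a point): Centre of the top of the zeroing button, a round white button 30 mm across, pressed straight down; at rest its top stands 46 mm above the table, 87 mm to the left (+y) of the wheel's middle.
- dish_stack: Bystander: stack of yellow dishes, 96 mm across, 66 mm high; stands right of the counter. Origin at centre of underside.
- cup: Bystander: white cup, 68 mm across, 58 mm high, beyond the counter. Origin at centre of underside.
- jar: Bystander: glass jar, 52 mm across, 80 mm high, beyond the counter's left part. Origin at centre of underside.
- spoon: Bystander: steel spoon 190 mm long lying left of the counter.
- mixing_bowl: Bystander: steel bowl, 190 mm across, 75 mm high, far left. Origin at centre of underside.
- spray_bottle: Bystander: white spray bottle, 72 mm across, 210 mm high, far left. Origin at centre of underside.

How it is judged (in metres and radians):
On the way, in this order (a step that is already met when the one before it is completed fails the run):
1. the broad tooth stands straight up (value of joint wheel between -0.15 and 0.15 rad), for 0.3 s.
2. the zeroing button is pressed right down, the wheel still set (all of step 1 and value of joint zero above 0.0045 m), for 0.05 s.
At the end, for the whole second after the job is handed in: The broad tooth stands straight up within 0.15 rad, reached by turning forward; the button, pressed at least 4.5 of its 6 mm after that, is up again (within 2 mm); the counter and the bystanders are within 20 mm of where they started (all of step 1 and value of joint zero below 0.002 m and distance of each of counter, dish_stack, cup, jar, spoon, mixing_bowl, spray_bottle from where it was at the start of the episode below 0.02 m); the robot touches nothing.
It fails at once if the wheel is clicked past its mark or turned backwards (value of joint wheel above 0.42 rad or value of joint wheel below -2.82743 rad).
It fails at once if the button is pressed before the wheel is set (value of joint zero above 0.003 m and value of joint wheel below -0.4 rad).
It fails at once if the counter is lifted, shifted or tipped (distance of counter from where it was at the start of the episode above 0.02 m or angle between counter's own z axis and vertical above 0.1 rad).
It fails at once if the counter is pushed roughly (over 50 N) (contact force between any of the arm, the fingers and counter above 50 N).
It fails at once if a bystander is lifted, moved or knocked over (distance of any of dish_stack, cup, jar, spoon, mixing_bowl, spray_bottle from where it was at the start of the episode above 0.02 m).
It also fails if it takes over 51 s, if anything falls off the work surface, if the arm or the gripper's body presses on something with over 40 N, if the wrist force passes 120 N, or if a joint passes its speed limit or range.

## Working session

There is one attempt and no reset: what is moved stays moved. The work goes in short steps, Python scripts to look and compute and a shell command to move; the robot and the scene stay as the last step left them, time stands still between calls to the robot, and variables do not carry over. Pictures are saved under pics/ and viewed, about 8 in all and at most 12, crops included, and the job is handed in when it is done.

```bash
ls; mkdir -p pics
python3 - <<'E'
from bench import sensors, imaging, manip
import cv2,numpy as np
s=sensors.state(); print({k:np.round(v,3).tolist() for k,v in s.items()}); print(manip.nose_length)
for n in ("scene","top"):
    f=imaging.grab_frame(n); np.save(f"pics/{n}0.npy",f,allow_pickle=True)
    cv2.imwrite(f"pics/{n}0.png",f["frame"][:,:,::-1]); print(n,{k:np.round(v,3).tolist() for k,v in f.items() if k!="frame"})
a=cv2.imread("pics/scene0.png")
E
```

```text
pics
{'time': 0.0, 'joints': [-1.41, 0.309, 1.635, -0.0, 1.2, -0.07], 'dq': [0.001, -0.001, 0.001, -0.0, 0.001, -0.001], 'joint_efforts': [-0.002, -41.526, -27.666, -0.0, 0.01, -0.0], 'tool_pos': [142.814, -607.636, 247.034], 'tcp_rot': [[-0.0, 0.229, -0.973], [0.002, -0.973, -0.229], [-1.0, -0.002, -0.0]], 'wrist_force': [0.012, -0.356, -0.746], 'moment': [0.011, -0.002, 0.022], 'width': 85.383}
17.0
scene {'fx': 387.878, 'fy': 387.878, 'cx': 255.684, 'cy': 193.501, 'origin': [947.0, -106.024, 879.357], 'orientation': [[0.564, -0.705, 0.43], [0.826, 0.484, -0.29], [-0.004, 0.519, 0.855]]}
top {'fx': 489.348, 'fy': 489.348, 'cx': 259.458, 'cy': 190.338, 'origin': [402.011, 160.138, 1532.82], 'orientation': [[-0.014, 0.996, -0.093], [-1.0, -0.015, -0.006], [-0.008, 0.093, 0.996]]}
```

View pics/top0.png

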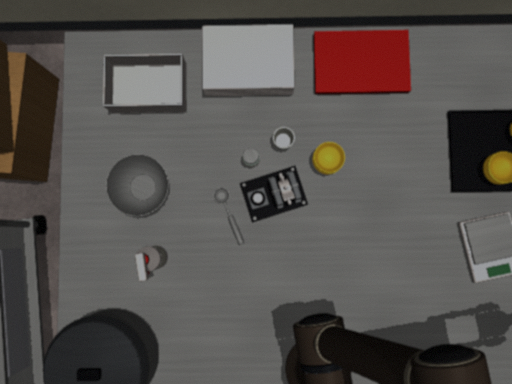

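View pics/scene0.png

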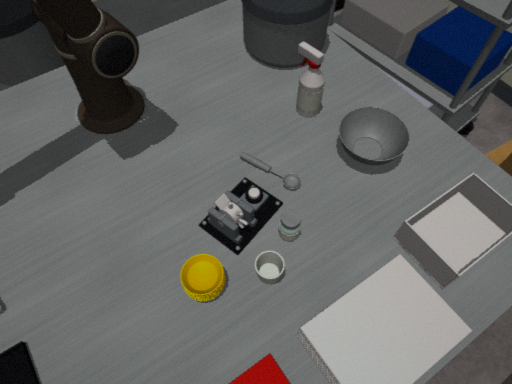

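Top view: counter base spans about px (240–308, 165–222), button about (258,198), wheel about (286,188). The cup is at (283,138), the dishes at (329,157) and the jar at (251,157). Next I'll crop and measure.

```bash
cat > h.py <<'E'
import numpy as np,cv2
from bench import sensors, imaging, manip
def ray(f,u,v):
    d=np.array([(u-f["cx"])/f["fx"],-(v-f["cy"])/f["fy"],-1.]); return np.array(f["orientation"])@d
def onz(f,u,v,z):
    d=ray(f,u,v); o=np.array(f["origin"]); return o+d*(z-o[2])/d[2]
def proj(f,p):
    c=np.array(f["orientation"]).T@(np.array(p)-f["origin"]); return np.array([f["cx"]-f["fx"]*c[0]/c[2],f["cy"]+f["fy"]*c[1]/c[2]])
def grab(n,tag):
    f=imaging.grab_frame(n); np.save(f"pics/{tag}.npy",f,allow_pickle=True); cv2.imwrite(f"pics/{tag}.png",f["frame"][:,:,::-1]); return f
E
python3 - <<'E'
from h import *
T=np.load("pics/top0.npy",allow_pickle=True).item();S=np.load("pics/scene0.npy",allow_pickle=True).item()
out=[]
for f,(u0,v0,u1,v1) in ((T,(225,125,355,230)),(S,(185,165,315,270))):
    c=f["frame"][v0:v1,u0:u1,::-1]; out.append(cv2.resize(c,None,fx=5.5,fy=5.5/2*1.0 if 0 else 5.5,interpolation=cv2.INTER_CUBIC)[:578])
    g=f["frame"].max(2); m=np.zeros_like(g); m[v0:v1,u0:u1]=(g[v0:v1,u0:u1]<50)*255
    m=cv2.morphologyEx(m,cv2.MORPH_CLOSE,np.ones((3,3)))
    n,l,st,_=cv2.connectedComponentsWithStats(m); k=1+st[1:,4].argmax()
    cs,_=cv2.findContours((l==k).astype(np.uint8),cv2.RETR_EXTERNAL,cv2.CHAIN_APPROX_NONE)
    h=max(cs,key=len); r=cv2.minAreaRect(h); b=cv2.boxPoints(r)
    hull=cv2.approxPolyDP(cv2.convexHull(h),4,True)[:,0]
    print("box",b.round(1).tolist(),"poly",hull.tolist())
    print("world poly z8",[onz(f,*p,8)[:2].round(1).tolist() for p in hull]);print("box",[onz(f,*p,8)[:2].round(1).tolist() for p in b])
cv2.imwrite("pics/c0.png",out[0]);cv2.imwrite("pics/c1.png",out[1])
E
```

```text
box [[239.3000030517578, 183.10000610351562], [294.79998779296875, 165.1999969482422], [307.20001220703125, 203.8000030517578], [251.8000030517578, 221.6999969482422]] poly [[294, 166], [306, 204], [252, 221], [240, 184]]
world poly z8 [[620.0, 60.2], [499.9, 25.3], [449.4, 194.4], [565.7, 230.6]]
box [[568.7, 232.7], [622.6, 57.8], [500.5, 21.5], [447.3, 195.2]]
box [[198.39999389648438, 224.6999969482422], [246.1999969482422, 170.5], [283.20001220703125, 203.0], [235.3000030517578, 257.29998779296875]] poly [[246, 178], [282, 203], [237, 254], [199, 224]]
world poly z8 [[453.7, 195.6], [571.1, 229.5], [623.7, 56.7], [502.2, 21.8]]
box [[503.1, 19.5], [433.6, 209.8], [572.8, 231.9], [628.4, 48.8]]
```

View pics/c0.png

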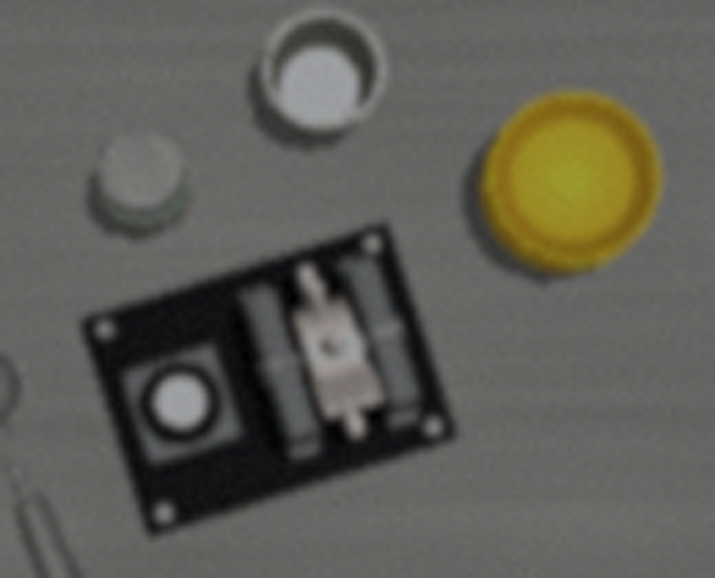

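View pics/c1.png

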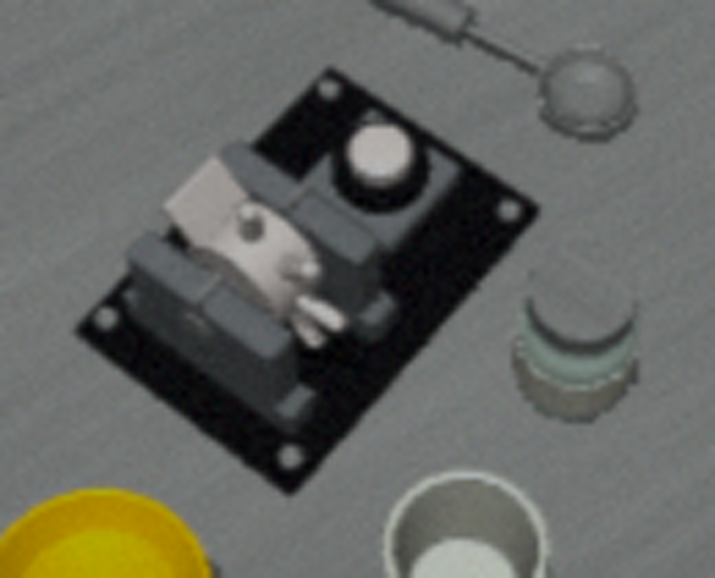

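Run:
```python
from h import *
T=np.load("pics/top0.npy",allow_pickle=True).item();S=np.load("pics/scene0.npy",allow_pickle=True).item()
c0=lambda u,v:((u+.5)/5.5-.5+225,(v+.5)/5.5-.5+125); c1=lambda u,v:((u+.5)/5.5-.5+185,(v+.5)/5.5-.5+165)
# corners front-right, back-right, back-left, front-left, button, peg tip
m=[(65,-57,8),(-65,-57,8),(-65,128,8),(65,128,8),(0,87,46),(0,0,110)]
pt=[c0(*p) for p in [(386,224),(457,436),(150,535),(82,322),(181,403),(334,347)]]
ps=[c1(*p) for p in [(291,495),(78,331),(330,68),(540,208),(381,153),(250,216)]]
from scipy.optimize import least_squares
for nm,fs in (("T",[(T,pt)]),("S",[(S,ps)]),("both",[(T,pt),(S,ps)])):
    A=[];B=[]
    for f,p in fs:
        for q,k in zip(p,m): B.append(onz(f,*q,k[2])[:2]);A.append(k[:2])
    A=np.array(A,float);B=np.array(B)
    def R(y): return np.array([[np.cos(y),-np.sin(y)],[np.sin(y),np.cos(y)]])
    r=least_squares(lambda x:(A@R(x[2]).T+x[:2]-B).ravel(),[540,85,.3]).x
    print(nm,r.round(3)); print((A@R(r[2]).T+r[:2]-B).round(1).tolist())
w=lambda p:np.r_[R(r[2])@p[:2]+r[:2],p[2]]
for k in (1,2,3):
    a=-np.pi/4*k; e=[(np.sin(a)*50,y,60+50*np.cos(a)) for y in (-17,17)]
    print(k,[((proj(S,w(p))-(185,165))*5.5).round().tolist() for p in e],[((proj(T,w(p))-(225,125))*5.5).round().tolist() for p in e])
```

```text
T [5.44136e+02 9.25640e+01 2.97000e-01]
[[0.8, -0.7], [-1.6, -1.0], [-2.2, 1.0], [0.4, 1.9], [0.3, -0.2], [2.2, -1.0]]
S [5.48289e+02 9.17880e+01 3.03000e-01]
[[1.7, -0.1], [-0.6, -2.2], [-0.7, 0.3], [1.4, 1.2], [-0.3, 0.2], [-1.5, 0.7]]
both [5.46213e+02 9.21760e+01 3.00000e-01]
[[3.0, -0.8], [0.7, -1.5], [-0.4, 0.4], [2.1, 1.6], [2.2, -0.6], [4.3, -1.4], [-0.5, 0.0], [-2.8, -1.7], [-2.5, 1.0], [-0.3, 1.5], [-2.2, 0.6], [-3.6, 1.1]]
1 [[158.0, 206.0], [211.0, 152.0]] [[384.0, 392.0], [324.0, 412.0]]
2 [[141.0, 228.0], [192.0, 176.0]] [[388.0, 423.0], [329.0, 442.0]]
3 [[173.0, 284.0], [222.0, 232.0]] [[376.0, 402.0], [318.0, 421.0]]
```

The broad tooth is one click short: its predicted edges for k=1 match the picture. The counter is at about (546, 92), yaw 0.300. Next I'll close the jaws, align the yaw, and travel high to a point behind the wheel.

```bash
python3 -m pendant '[{"twist":[-0.066,0,0],"travel":[0,0,0],"claw":1},{"twist":[0,0,0],"travel":[0,-0.14,-0.136],"claw":1},{"twist":[0,0,0],"travel":[0,-0.14,-0.136],"claw":1},{"twist":[0,0,0],"travel":[0,-0.14,-0.136],"claw":1},{"twist":[0,0,0],"travel":[0,-0.14,-0.136],"claw":1},{"twist":[0,0,0],"travel":[0,-0.14,-0.136],"claw":1},{"twist":[0,0,0],"travel":[0,-0.14,-0.136],"claw":1},{"twist":[0,0,0],"travel":[0,-0.14,-0.136],"claw":1},{"twist":[0,0,0],"travel":[0,-0.14,-0.136],"claw":1},{"twist":[0,0,0],"travel":[0,-0.14,-0.136],"claw":1},{"twist":[0,0,0],"travel":[0,-0.14,-0.136],"claw":1},{"twist":[0,0,0],"travel":[0,-0.14,-0.136],"claw":1}]' 20
cat >> h.py <<'E'
C=np.array([546.2,92.2]);YAW=0.300
def rep():
    s=sensors.state();p=np.array(s["tool_pos"]);R=np.array(s["tcp_rot"]);c,n=np.cos(YAW),np.sin(YAW)
    d=p[:2]-C; print("t",round(s["time"],2),"tcp",p.round(1),"in counter x,y",(c*d[0]+n*d[1]).round(1),(-n*d[0]+c*d[1]).round(1),"z",p[2].round(1),"yaw",np.arctan2(-R[1,2],-R[0,2]).round(3),"F",np.round(s["wrist_force"],1),"w",s["width"],"nose",manip.nose_length)
E
python3 -c "from h import *;rep()"
```

```text
time: 1.6
tool_pos: [435.6, -32.6, 248.2]
tcp_rot: [[0.0, 0.296, -0.955], [-0.0, -0.955, -0.296], [-1.0, 0.0, -0.0]]
wrist_force: [0.3, -0.5, 0.8]
width: -0.2
t 1.6 tcp [435.6 -32.6 248.2] in counter x,y -142.6 -86.5 z 248.2 yaw 0.3 F [ 0.3 -0.5  0.8] w -0.2001461510082726 nose 17.0
```

```bash
python3 -m pendant '[{"twist":[0,0,0],"travel":[0,-0.144,-0.121],"claw":1},{"twist":[0,0,0],"travel":[0,-0.144,-0.121],"claw":1},{"twist":[0,0,0],"travel":[0.1,0,0],"claw":1},{"twist":[0,0,0],"travel":[0.1,0,0],"claw":1},{"twist":[0,0,0],"travel":[0,0,0],"claw":1}]' >/dev/null
python3 - <<'E'
from h import *
rep()
w=grab("wrist","w1");t=grab("top","t1");s=grab("scene","s1")
print({k:np.round(v,3).tolist() for k,v in w.items() if k!="frame"})
c=cv2.resize(s["frame"][120:270,160:330,::-1],None,fx=3.4,fy=3.4,interpolation=cv2.INTER_CUBIC)
a=w["frame"][:,:,::-1]; a=cv2.resize(a,(400,300)); c=cv2.resize(c,(400,353))
o=np.zeros((353,800,3),np.uint8);o[:300,:400]=a;o[:,400:]=c;cv2.imwrite("pics/m1.png",o)
E
```

```text
t 2.23 tcp [476.2  69.6 185.4] in counter x,y -73.5 -0.9 z 185.4 yaw 0.3 F [-0.6  0.1  1.1] w 0.14546714921549014 nose 17.0
{'fx': 332.725, 'fy': 332.725, 'cx': 256.353, 'cy': 190.599, 'origin': [542.613, 89.713, 311.191], 'orientation': [[0.295, 0.917, 0.267], [-0.955, 0.284, 0.08], [-0.003, -0.279, 0.96]]}
```

View pics/m1.png

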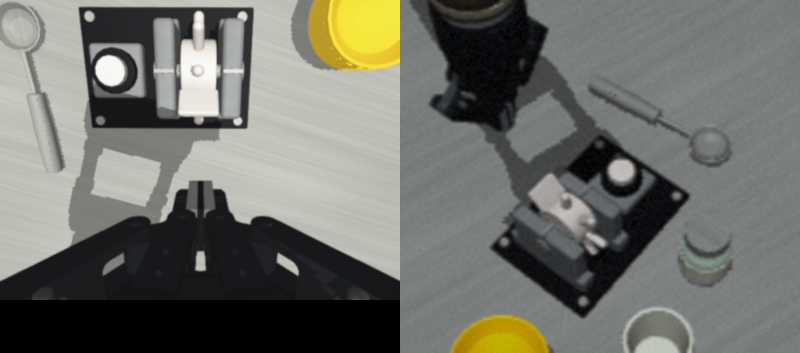

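The wrist view shows the broad paddle just behind the top peg, which confirms one click short. The peg tip is at about (253,90) full-size px, the button at (141,89) and the fingertips at (257,233). I'll refine from this view.

Run:
```python
from h import *
f=np.load("pics/w1.npy",allow_pickle=True).item(); g=f["frame"]
c,n=np.cos(YAW),np.sin(YAW)
def cf(p): d=p[:2]-C; return np.round([c*d[0]+n*d[1],-n*d[0]+c*d[1]],1)
mx=g.max(2); m=(mx<45).astype(np.uint8); m[175:]=0; m=cv2.morphologyEx(m,cv2.MORPH_CLOSE,np.ones((5,5)))
nn,l,st,_=cv2.connectedComponentsWithStats(m);k=1+st[1:,4].argmax()
cs,_=cv2.findContours((l==k).astype(np.uint8),cv2.RETR_EXTERNAL,cv2.CHAIN_APPROX_NONE)
p=cv2.approxPolyDP(cv2.convexHull(max(cs,key=len)),5,True)[:,0]; print([(q.tolist(),cf(onz(f,*q,8))) for q in p])
w=(g.min(2)>215).astype(np.uint8); w[:,:110]=0;w[:,170:]=0;w[:60]=0;w[120:]=0
nn,l,st,ce=cv2.connectedComponentsWithStats(w);k=1+st[1:,4].argmax();print("button",ce[k],st[k],cf(onz(f,*ce[k],46)))
print("peg tip",cf(onz(f,253.4,89.8,110)), "tip of fingers at z168",cf(onz(f,257,233,168.4)))
s=cv2.resize(g[70:160,180:325,::-1],None,fx=5.5,fy=5.5,interpolation=cv2.INTER_CUBIC);cv2.imwrite("pics/w1c.png",s)
```

```text
[([102, 11], array([ 61.4, 126.3])), ([219, 12], array([60.5, 30.2])), ([283, 162], array([-64.6, -25.1])), ([119, 162], array([-64.6, 126.9]))]
button [140.51685393  90.02621723] [ 123   72   36   38 1068] [-1.2 87.9]
peg tip [-1.8  1. ] tip of fingers at z168 [-66.1  -1.2]
```

View pics/w1c.png

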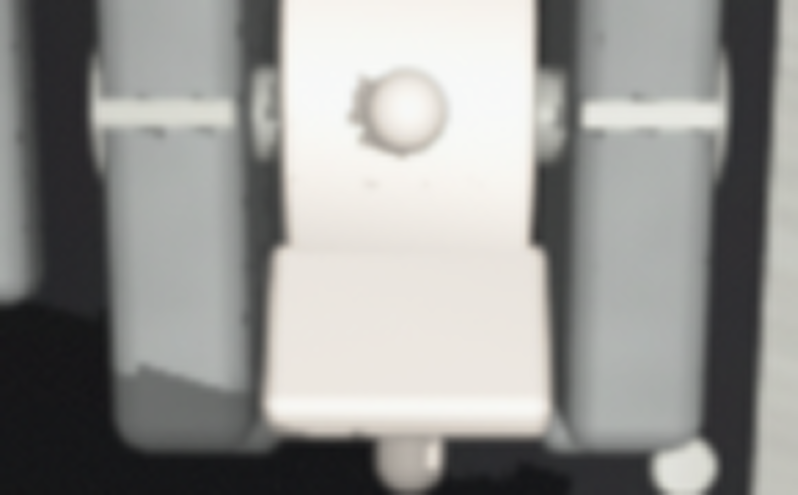

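```bash
python3 -m pendant '[{"twist":[0,0,0],"travel":[0.11,-0.006,0],"claw":1},{"twist":[0,0,0],"travel":[0.11,0,0],"claw":1},{"twist":[0,0,0],"travel":[0,0,0],"claw":1},{"twist":[0,0,0],"travel":[0,0,0],"claw":1}]' >/dev/null
python3 -c "from h import *;rep()"
```

```text
t 2.88 tcp [480.1  71.1 124.1] in counter x,y -69.3 -0.6 z 124.1 yaw 0.3 F [0.5 0.5 0.6] w 0.5427871914713532 nose 17.0
```

```bash
for i in 1 2 3; do python3 -m pendant '[{"twist":[0,0,0],"travel":[0,0,0],"claw":1}]' >/dev/null
python3 -c "from h import *;rep()"; done
```

```text
t 3.0 tcp [480.3  71.3 124.3] in counter x,y -69.2 -0.5 z 124.3 yaw 0.3 F [-0.3  0.8  0.3] w 0.0680967828989312 nose 17.0
t 3.12 tcp [479.6  71.3 123.6] in counter x,y -69.8 -0.3 z 123.6 yaw 0.3 F [ 0.6 -0.3  0.8] w -0.3548862478764899 nose 17.0
t 3.25 tcp [478.9  71.3 122.9] in counter x,y -70.4 -0.1 z 122.9 yaw 0.3 F [-0.3  0.3  0.2] w -0.12302310419943542 nose 17.0
```

```bash
python3 -m pendant '[{"twist":[0,0,0],"travel":[0.015,-0.003,0],"claw":1},{"twist":[0,0,0],"travel":[0,0,-0.06],"claw":1},{"twist":[0,0,0],"travel":[0,0,-0.06],"claw":1},{"twist":[0,0,0],"travel":[0,0,-0.04],"claw":1},{"twist":[0,0,0],"travel":[0,0,0],"claw":1},{"twist":[0,0,0],"travel":[0,0,0],"claw":1}]' >/dev/null
python3 -c "
from h import *
rep();f=grab('wrist','w2')
o=cv2.resize(f['frame'][100:320,140:380,::-1],None,fx=2.5,fy=2.5);cv2.imwrite('pics/w2c.png',o)"
```

```text
t 4.0 tcp [523.2  86.2 117.3] in counter x,y -23.7 1.1 z 117.3 yaw 0.3 F [-0.1  0.1 -0.3] w -0.007672627732994416 nose 17.0
```

View pics/w2c.png

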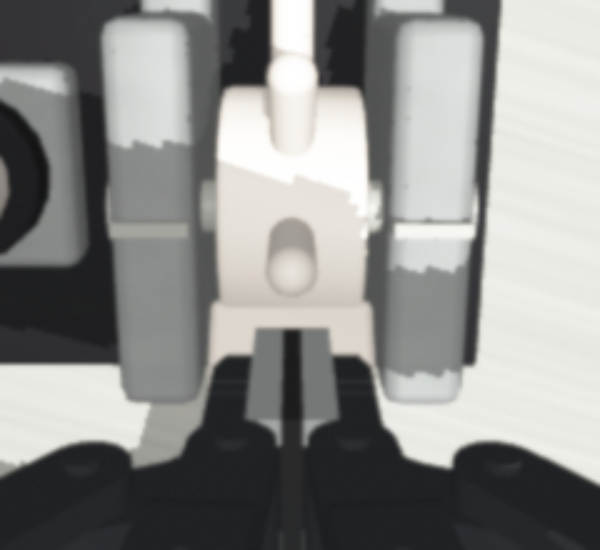

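The fingers sit over the paddle, centred on the peg (peg tip at (291,275) in the crop, finger front edge at row 328), with no contact. Now I'll push in small steps.

```bash
python3 -m pendant '[{"twist":[0,0,0],"travel":[0,0,-0.025],"claw":1},{"twist":[0,0,0],"travel":[0,0,-0.025],"claw":1},{"twist":[0,0,0],"travel":[0,0,-0.02],"claw":1},{"twist":[0,0,0],"travel":[0,0,0],"claw":1}]' >/dev/null
python3 -c "from h import *;rep()"
python3 -m pendant '[{"twist":[0,0,0],"travel":[0,0,-0.015],"claw":1},{"twist":[0,0,0],"travel":[0,0,0],"claw":1},{"twist":[0,0,0],"travel":[0,0,0],"claw":1}]' >/dev/null
python3 -c "
from h import *
rep();f=grab('wrist','w3')
o=cv2.resize(f['frame'][100:320,140:380,::-1],None,fx=2.5,fy=2.5);cv2.imwrite('pics/w3c.png',o)"
```

```text
t 4.55 tcp [545.3  92.7 118. ] in counter x,y -0.7 0.7 z 118.0 yaw 0.3 F [-0.1  0.6  0.2] w 0.10614878233243155 nose 17.0
t 4.92 tcp [549.1  93.9 118. ] in counter x,y 3.2 0.8 z 118.0 yaw 0.3 F [ 1.2  0.  -0.2] w 0.24875164821240656 nose 17.0
```

View pics/w3c.png

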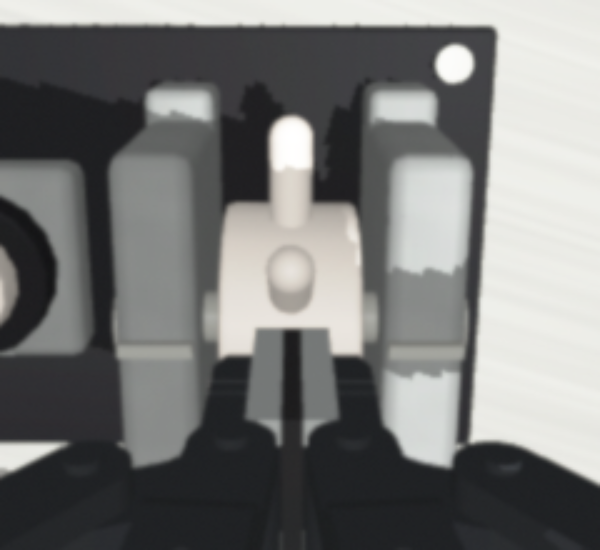

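Run:
```python
from h import *
f=np.load("pics/w3.npy",allow_pickle=True).item()
c,n=np.cos(YAW),np.sin(YAW); f0=np.array([c,n])
print("marks row",proj(f,[*(C-1*f0),78])/1)
for a in (.2,.3,.35,.4,.45,.5,.6):
    p=C+(-1+50*np.sin(a))*f0; print(a,((proj(f,[*p,60+50*np.cos(a)])-(140,100))*2.5).round())
```

```text
marks row [257.79504227 236.48453984]
0.2 [295. 360.]
0.3 [295. 332.]
0.35 [295. 318.]
0.4 [295. 303.]
0.45 [295. 289.]
0.5 [295. 275.]
0.6 [295. 248.]
```

The peg is at about 0.5–0.57 rad, past half a click. Lifting straight up now.

```bash
python3 -m pendant '[{"twist":[0,0,0],"travel":[-0.04,0,0],"claw":1},{"twist":[0,0,0],"travel":[-0.1,0,0],"claw":1},{"twist":[0,0,0],"travel":[-0.1,0,0],"claw":1},{"twist":[0,0,0],"travel":[0,0,0.15],"claw":1},{"twist":[0,0,0],"travel":[0,0,0.15],"claw":1},{"twist":[0,0,0],"travel":[0,0,0],"claw":1},{"twist":[0,0,0],"travel":[0,0,0],"claw":1}]' >/dev/null
python3 -c "
from h import *
rep();f=grab('wrist','w4')
cv2.imwrite('pics/w4c.png',f['frame'][:,:,::-1])"
```

```text
t 5.85 tcp [463.3  67.2 190.8] in counter x,y -86.5 0.6 z 190.8 yaw 0.3 F [-0.1 -0.7 -0.8] w -0.11569872660919196 nose 17.0
```

View pics/w4c.png

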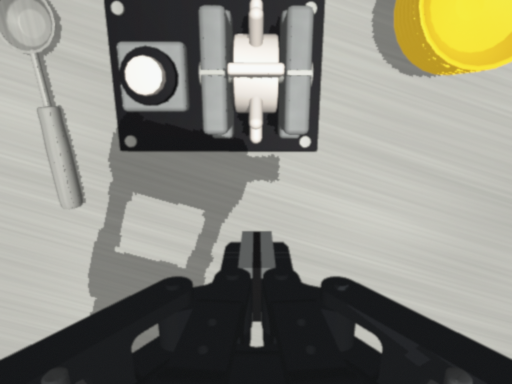

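The broad paddle now stands in line with the cheek marks (row 70), and the counter looks unshifted. Next I'll move to the button.

```bash
python3 -m pendant '[{"twist":[0,0,0],"travel":[0,-0.097,-0.095],"claw":1},{"twist":[0,0,0],"travel":[0,-0.097,-0.095],"claw":1},{"twist":[0,0,0],"travel":[0,-0.097,-0.095],"claw":1},{"twist":[0,0,0],"travel":[0.12,0,0],"claw":1},{"twist":[0,0,0],"travel":[0.12,0,0],"claw":1},{"twist":[0,0,0],"travel":[0.1,0,0],"claw":1},{"twist":[0,0,0],"travel":[0,0,0],"claw":1},{"twist":[0,0,0],"travel":[0,0,0],"claw":1},{"twist":[0,0,0],"travel":[0,0,0],"claw":1}]' >/dev/null
python3 -c "
from h import *
rep();f=grab('wrist','w5')
cv2.imwrite('pics/w5c.png',f['frame'][:,:,::-1])"
```

```text
t 7.03 tcp [520.2 176.4  89.6] in counter x,y 0.0 88.1 z 89.6 yaw 0.3 F [ 0.2 -0.3  0.3] w -0.09501752371458595 nose 17.0
```

View pics/w5c.png

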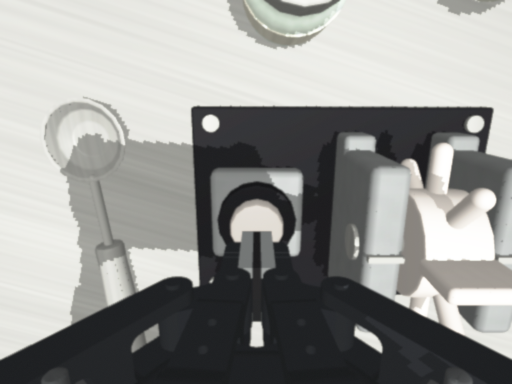

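The fingers are centred over the button (about (258,220)) and clear of the cheek. Pressing.

```bash
python3 -m pendant '[{"twist":[0,0,0],"travel":[0.04,0,0],"claw":1},{"twist":[0,0,0],"travel":[0.035,0,0],"claw":1},{"twist":[0,0,0],"travel":[0,0,0],"claw":1},{"twist":[0,0,0],"travel":[0,0,0],"claw":1}]' >/dev/null
python3 -c "from h import *;rep()"
python3 -m pendant '[{"twist":[0,0,0],"travel":[0.01,0,0],"claw":1},{"twist":[0,0,0],"travel":[0.01,0,0],"claw":1},{"twist":[0,0,0],"travel":[0,0,0],"claw":1},{"twist":[0,0,0],"travel":[0,0,0],"claw":1}]' >/dev/null
python3 -c "from h import *;rep()"
```

```text
t 7.58 tcp [518.2 175.8  65. ] in counter x,y -2.0 88.2 z 65.0 yaw 0.3 F [ 0.8  0.7 -0.6] w -0.15586815705438145 nose 17.0
t 8.07 tcp [518.9 176.   59.8] in counter x,y -1.3 88.1 z 59.8 yaw 0.3 F [0.1 0.7 3.6] w -0.056266042763506045 nose 17.0
```

```bash
for i in 1 2; do python3 -m pendant '[{"twist":[0,0,0],"travel":[0.006,0,0],"claw":1},{"twist":[0,0,0],"travel":[0,0,0],"claw":1},{"twist":[0,0,0],"travel":[0,0,0],"claw":1}]' >/dev/null
python3 -c "from h import *;rep()"; done
```

```text
t 8.45 tcp [518.9 176.   57.9] in counter x,y -1.3 88.1 z 57.9 yaw 0.3 F [0.7 1.1 5.2] w 0.3924321260161152 nose 17.0
t 8.82 tcp [519.  176.1  57. ] in counter x,y -1.2 88.1 z 57.0 yaw 0.3 F [-0.7 -0.1 10.9] w 0.116800844784853 nose 17.0
```

The force rose to 10.9 N, above the 6 N needed, at tip height 40, so the button bottomed out. Now I'll lift clear and check.

```bash
python3 -m pendant '[{"twist":[0,0,0],"travel":[-0.05,0,0],"claw":1},{"twist":[0,0,0],"travel":[-0.15,0,0],"claw":1},{"twist":[0,0,0],"travel":[-0.15,0,0],"claw":1},{"twist":[0,0,0],"travel":[-0.1,0,0.15],"claw":1},{"twist":[0,0,0],"travel":[0,0,0.15],"claw":1},{"twist":[0,0,0],"travel":[0,0,0],"claw":1},{"twist":[0,0,0],"travel":[0,0,0],"claw":1}]' >/dev/null
python3 - <<'E'
from h import *
rep();w=grab("wrist","w6");s=grab("scene","s6");s0=np.load("pics/scene0.npy",allow_pickle=True).item()
o=np.zeros((400,800,3),np.uint8); o[:300,:400]=cv2.resize(w["frame"][:,:,::-1],(400,300))
for i,f in enumerate((s0,s)): o[200*i:200*i+200,400:]=cv2.resize(f["frame"][140:310,170:410,::-1],(400,283))[:200] if 0 else cv2.resize(f["frame"][145:285,170:450,::-1],(400,200))
cv2.imwrite("pics/m6.png",o)
E
```

```text
t 9.7 tcp [432.5 149.3 190.7] in counter x,y -91.7 88.2 z 190.7 yaw 0.3 F [0.5 0.8 0.4] w -0.0882751875303992 nose 17.0
```

View pics/m6.png

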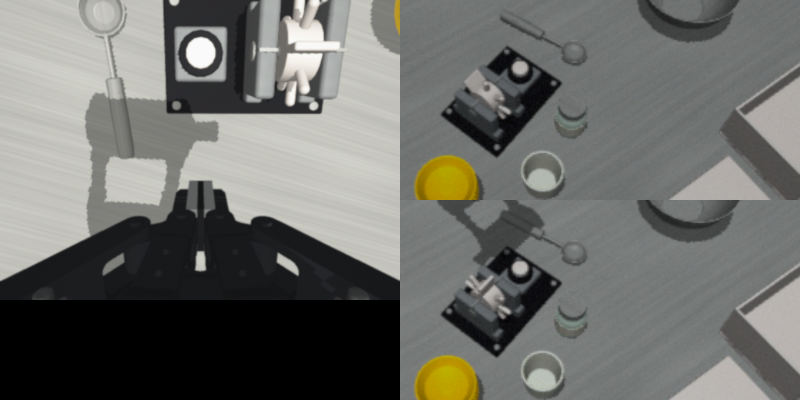

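The paddle is upright at the marks (wrist (320,46)), the button is up, and the counter and bystanders in the before and after crops are in the same places. Handing in.

```bash
python3 -c "
from bench import manip; print(manip.job_done())"
```

```text
the job is handed in; nothing more can be done
None
```

The counter is set and the job is handed in, at about 10 s on the robot's clock; no verdict was reported.

- **Wheel:** it started one click short, so I pushed the top peg forward once with the closed fingertips to about 0.55 rad. I then lifted and let the detent finish the click.
- **Button:** I pressed the zeroing button until the force reached 10.9 N, against about 6 N for full travel, with the fingertip at 40 mm. Then I lifted clear.
- **Last checks:** the wrist view showed the broad tooth in line with the cheek marks and the button up. The before and after scene crops showed the counter, dishes, cup, jar and spoon in the same places; the bowl was only partly in view and the spray bottle was outside the crop. The gripper was well clear, with wrist force near zero.
- **Disagreements:** the two fixed cameras differed by about 4 mm on the counter's position. I used the average and checked it with the wrist camera, which agreed to about 2 mm for the wheel and button. In the close view while pushing, the marks appeared 3–4 mm off their predicted place. The wheel angle above is corrected for that and is approximate.

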